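Seat the bore block in the corner stop and draw the plug gauge for marking

TASK

Get the plug gauge ready for marking: slide the block that holds it flat across the tooling plate until its base plate sits snug and square in the corner of the two low rails, with the gauge still fully down. Then, with the block staying flat in its corner, draw the gauge straight up about 30 mm, so that the groove round its shank comes clear of the bore while its lower end stays inside, without forcing it sideways. Finish holding the gauge still and upright there, not letting go, and leave the other things on the desk alone.

Things in the scene. Friction and masses are not known exactly. Their poses are not given: they have to be found in the camera images.
- bore_block: Bare steel-grey block, 0.7 kg, loose: base plate 110 x 110 x 12 mm with a square body 46 x 46 mm on its middle, from 12 to 56 mm above its underside. A round vertical bore, 21 mm wide, goes down the body's middle to the plate's top (44 mm deep). Origin: centre of the underside, on the bore axis; z up, x and y along the edges. Starts under 35 degrees from the stop's axes; seat it by that smaller turn.
- plug_gauge: Loose steel plug gauge, 0.14 kg, in the bore: shank 20 mm wide, 48 mm long (1 mm play) with a 3 mm groove 20 mm above the foot; on top a finely ringed round grip 24 mm wide, 34 mm long. Origin: centre of the foot, z up the axis. Fully down the foot is 12 mm above the block's origin, the grip 4 to 38 mm above the body's top. Let go, it drops back.
- corner_stop: Corner stop fixed on the tooling plate: two dark steel rails in an L, 12 mm high, 16 mm wide. Origin: where the block's origin is when its plate touches both rails. One rail's face is 55 mm from the origin along the stop's +x (rail along y), the other's 55 mm along -y (rail along x); open to -x and +y. Turned at most 12 degrees from the world axes.
- tooling_plate: Fixed flat aluminium plate 320 x 490 x 16 mm lying on the desk, with small dark holes along two edges; block and corner stop stand on its top, 16 mm above the desk. Friction between the metal parts is about 0.6. Origin: centre of its underside.
- gear: Steel spur gear, 51 mm across, 20 mm high; a bystander. Origin: centre of its underside.
- bushing_steel: Plain steel bushing, 29 mm across, 34 mm high; a bystander. Origin: centre of its underside.
- blank_2: Flanged turned steel part, 42 mm across, 30 mm high; a bystander. Origin: centre of its underside.
- shaft: Stepped steel shaft standing upright, 25 mm across, 125 mm high; a bystander. Origin: centre of its underside.
- v_block: Steel V block, 60 x 50 x 42 mm; a bystander. Origin: centre of its underside.
- loupe: Black loupe, 37 mm across, 32 mm high; a bystander. Origin: centre of its underside.

How it is judged:
By the outcome, as a careful person would: the job done as asked, in the order asked, and still so for the second after the job is handed in, while the arm keeps its last pose, push and grip.
It also fails if it takes over 61 s, if anything falls off the work surface, if the arm or the gripper's body presses on something with over 40 N, if the wrist force passes 120 N, or if a joint passes its speed limit or range.

ROBOT

A 7-joint arm with a two-finger parallel gripper is mounted at the origin on the work surface; the furniture and walls round the work are solid. World frame = base frame: x ahead of the robot, y to its left, z up, the work surface at z = 0. Lengths are in m, angles in rad, forces in N, time in s.
With the tool pointing down it reaches from about 0.4 to 0.85 m from the base axis. Payload 4.4 kg.
Tool frame: the origin (TCP) lies at the very end of the fingers, on their centre line; the grasp point (between the pads) lies behind it (r.pinch_z is the x of the grasp point in the tool frame, in m); x points along the fingers, y is the direction in which the jaws open and shut, and the axes are right-handed (so a half turn about x gives the same grasp; the last joint's range is limited). The gripper opens to 94 mm and grips with 3 to 60 N. Pads are 16 mm wide; open, the fingers measure 119 mm over their backs; the gripper's body (75 mm by 177 mm) begins 78 mm behind the grasp point.
Start: joints at [-1.386, 0.628, 0.038, 1.517, -0.027, 0.996, -0.02], TCP at [0.161, 0.63, 0.205] pointing down, gripper open.
Joint ranges: [-3.06, 3.06], [-0.37, 2.12], [-1.25, 1.32], [0.18, 2.47], [-1.1, 4.24], [0.23, 1.98], [-2.94, 2.94]. Speed limits (rad/s): [2.57, 2.57, 3.14, 3.14, 3.14, 3.14, 3.14].

INTERFACE

Orientations are given as [roll, pitch, yaw] about the fixed x, y, z axes, in that order (R = Rz(yaw) Ry(pitch) Rx(roll)).
In Python, from bench import r gives the robot as it stands. Calls block until the motion is done:
- r.move_pose(position, orientation): joint-space move of the TCP to a pose.
- r.line_to(position, vel=0.15, rot=None, guard=None): straight line of the TCP; rot=None keeps the orientation; vel is the mean speed in m/s. With guard (N) it stops when the force on the tool has changed by that much, and returns True; else False.
- r.movej(angles): joint-space move.
- r.move_gripper(opening): finger opening in m; the grip force is fixed at half the most; returns when the fingers have stopped.
- r.dwell(seconds).
- r.ik(position, orientation): joint angles nearest the present ones, or None.
- r.read_camera(name): name is "scene" or "top"; returns (picture, depth): 400x640x3 uint8, red, green, blue; 400x640 float32, m along the optical axis (not along the pixel's ray), 0 where there is no reading.
- r.calibration(name): a dict with "mtx" (3x3 intrinsics, pixels), "k1" (the pictures are not rectified: a ray, as slopes to the right and down, at radius r is drawn at 1 + k1 r^2 times it, then the intrinsics apply), "extrinsics" (4x4, takes a point from world to camera coordinates). Camera axes: x right, y up, looking along -z (the intrinsics and any distortion apply to the point x, -y, -z); pixel columns grow to the right and rows downward; lengths in m; the calibration is good to about 2 mm. A picture is of the moment at which its call begins. calibration takes no time and is no camera call.
A pose or a line that the arm cannot do raises r.PlanningError and nothing moves.
- r.sign_off(): hands the job in, once; it reports no verdict.
Readings, each from a call of its own:
- r.read_t(): time.
- r.read_joints(): joint angles.
- r.read_joint_vel(): joint speeds.
- r.read_effort(): joint torques, N m.
- r.read_position(): TCP position.
- r.read_eef_rot(): TCP orientation.
- r.read_force(): force on the tool from outside, world axes, zero at the start.
- r.read_moment(): the same for the moment, N m.
- r.read_width(): finger opening in m.
Only numpy, scipy, OpenCV 4.12 (cv2) and the standard library are available. Lean on these libraries where they do the work, as an engineer would, in place of code of your own. Each camera call takes 0.05 s, during which the arm holds its last target.

## Working session

There is one attempt and no reset: what is moved stays moved. The work goes in short steps, each a Python script; the robot and the scene stay as the last script left them, time stands still between calls to the robot, and variables do not carry over. Pictures are saved under pics/ and viewed, and the job is handed in when it is done.

```bash
ls; mkdir -p pics
python3 - <<'E'
from bench import r
import cv2,numpy as np
for n in ("scene","top"):
    p,d=r.read_camera(n); np.savez(f"{n}0.npz",p=p,d=d)
    cv2.imwrite(f"pics/{n}0.png",p[:,:,::-1])
    c=r.calibration(n); print(n,c)
print(r.read_t(),r.pinch_z,r.read_eef_rot(),r.read_position(),r.read_width())
E
```

```text
pics
scene {'mtx': array([[451.62286215,   0.        , 324.19916543],
       [  0.        , 451.62286215, 195.56657359],
       [  0.        ,   0.        ,   1.        ]]), 'k1': -0.06616154361200055, 'extrinsics': array([[ 0.69133979, -0.72247645,  0.00877927, -0.33622758],
       [ 0.61491935,  0.59471111,  0.51787343, -0.42333081],
       [-0.37937248, -0.35262796,  0.8554122 , -0.69255883],
       [ 0.        ,  0.        ,  0.        ,  1.        ]])}
top {'mtx': array([[504.40754333,   0.        , 321.89078824],
       [  0.        , 504.40754333, 201.36913968],
       [  0.        ,   0.        ,   1.        ]]), 'k1': -0.1317197279060902, 'extrinsics': array([[-0.02676937, -0.99939566,  0.02217485,  0.08393637],
       [ 0.98873769, -0.02320337,  0.14784921, -0.57345247],
       [-0.14724532,  0.02588294,  0.98876129, -0.98698067],
       [ 0.        ,  0.        ,  0.        ,  1.        ]])}
0.1 -0.0188 [-1.57004934  1.56917208 -1.82080698] [0.16111358 0.62912894 0.20467492] 0.09380426654025009
```

View pics/scene0.png

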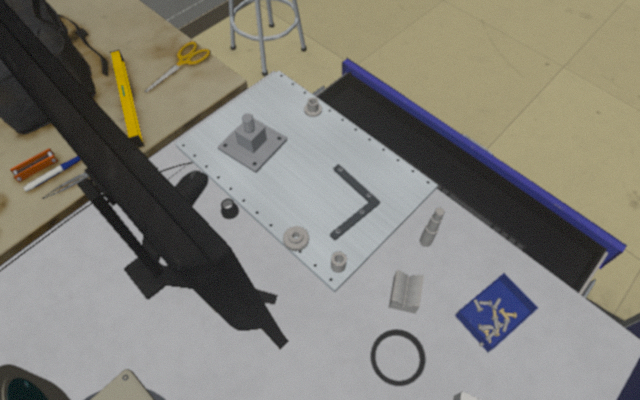

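View pics/top0.png

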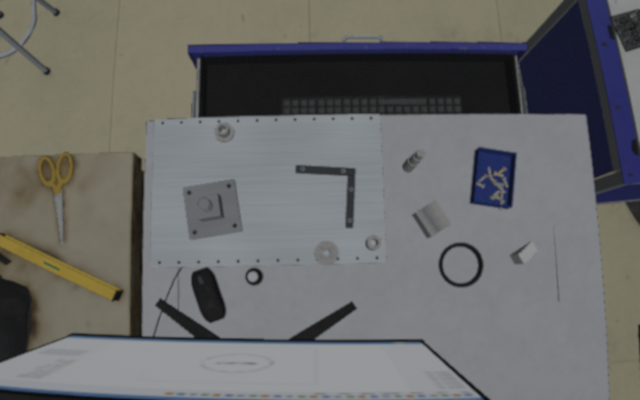

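```bash
cat > h.py <<'E'
import numpy as np,cv2
from bench import r
def cam(n):
    c=r.calibration(n); return c["mtx"],c["k1"],c["extrinsics"]
def proj(n,P):
    K,k,E=cam(n); P=np.atleast_2d(P); q=P@E[:3,:3].T+E[:3,3]
    s=np.c_[q[:,0]/-q[:,2],-q[:,1]/-q[:,2]]; s=s*(1+k*(s**2).sum(1,keepdims=True))
    return s*[K[0,0],K[1,1]]+K[:2,2]
def ray(n,uv):
    K,k,E=cam(n); uv=np.atleast_2d(np.array(uv,float)); d=(uv-K[:2,2])/[K[0,0],K[1,1]]; s=d.copy()
    for _ in range(30): s=d/(1+k*(s**2).sum(1,keepdims=True))
    dc=np.c_[s[:,0],-s[:,1],-np.ones(len(s))]
    return -E[:3,:3].T@E[:3,3], dc@E[:3,:3]
def onz(n,uv,z):
    o,d=ray(n,uv); return o+d*((z-o[2])/d[:,2])[:,None]
def atd(n,uv,dep):
    o,d=ray(n,uv); return o+d*np.atleast_1d(dep)[:,None]
def crop(p,x0,y0,x1,y1,f,name):
    cv2.imwrite("pics/"+name,cv2.resize(p[y0:y1,x0:x1,::-1],None,fx=f,fy=f,interpolation=cv2.INTER_CUBIC))
E
python3 - <<'E'
from h import *
z=np.load("top0.npz");p,d=z["p"],z["d"]
crop(p,170,170,260,250,8,"t_block.png")
crop(p,285,150,370,240,6,"t_stop.png")
for uv in [(200,360),(300,345),(420,345),(450,360),(30,380),(200,290),(215,225),(100,200),(254,276),(230,250),(300,220),(206,203),(215,220),(205,290)]:
    print(uv,d[uv[1],uv[0]],atd("top",uv,d[uv[1],uv[0]])[0].round(3))
E
```

```text
(200, 360) 0.6977632 [0.31  0.256 0.332]
(300, 345) 0.8180567 [0.312 0.116 0.214]
(420, 345) 0.8269503 [ 0.305 -0.083  0.209]
(450, 360) 1.0291767 [ 0.241 -0.19  -0.002]
(30, 380) 0.55509627 [0.306 0.432 0.471]
(200, 290) 1.0068561 [0.402 0.32  0.031]
(215, 225) 1.030487 [0.533 0.29  0.028]
(100, 200) 1.0714023 [ 0.598  0.552 -0.011]
(254, 276) 1.014081 [0.428 0.211 0.031]
(230, 250) 1.0380113 [0.482 0.262 0.013]
(300, 220) 1.0468621 [0.541 0.115 0.017]
(206, 203) 0.9547199 [0.567 0.292 0.109]
(215, 220) 1.031812 [0.544 0.29  0.028]
(205, 290) 0.0 [0.424 0.096 1.059]
```

Run:
```python
from h import *
z=np.load("scene0.npz");p,d=z["p"],z["d"]
crop(p,210,100,300,180,8,"s_block.png")
```

```text
(no output)
```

View pics/t_block.png

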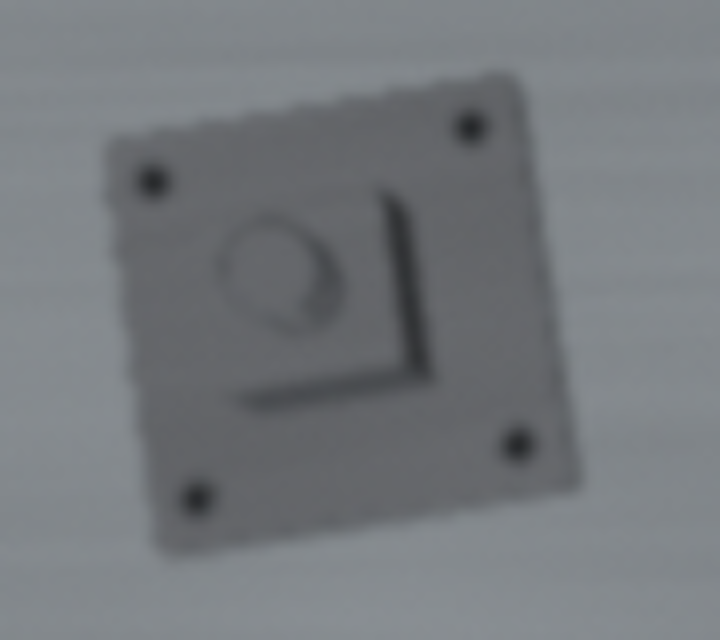

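View pics/t_stop.png

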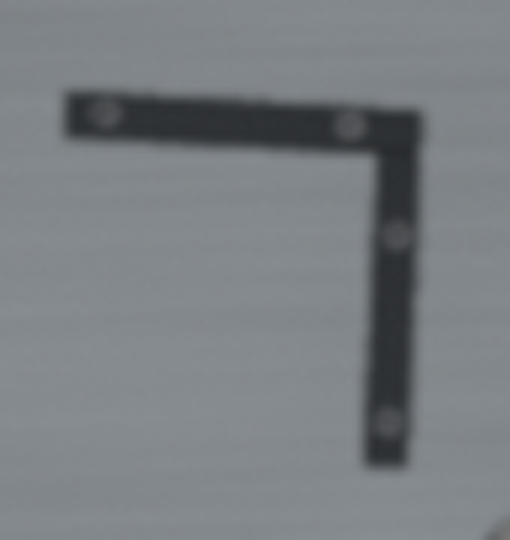

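View pics/s_block.png

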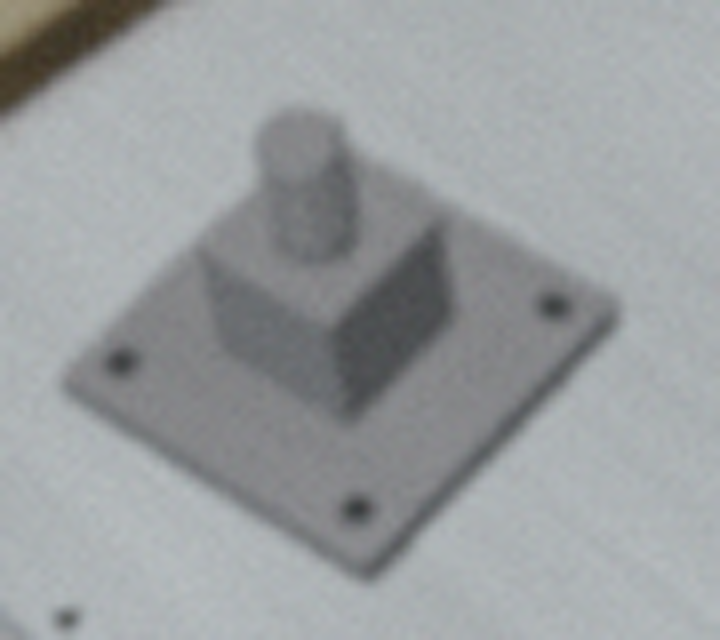

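Run:
```python
from h import *
for n in("scene","top"):
    print(n,ray(n,(320,200)))
z=np.load("scene0.npz");d=z["d"]
for uv in [(30,100),(30,30),(100,130),(150,200),(200,270),(240,300),(280,340),(100,200),(140,260),(145,285),(195,185),(268,298),(20,60),(60,30),(10,5),(20,390),(110,385)]:
    print(uv,d[uv[1],uv[0]].round(3),atd("scene",uv,d[uv[1],uv[0]])[0].round(3))
print(proj("scene",[[.161,.63,.2],[0,0,0]]))
z=np.load("top0.npz");d=z["d"]
print('top monitor')
for v in range(325,400,8):
  for u in (5,40,80,160,240,320,400,430,460):
    P=atd("top",(u,v),d[v,u])[0]; print((u,v),P.round(3) if d[v,u]>0 else None,end=' ')
  print()
# corners
f=lambda c,x0,y0,k:(np.array(c)+.5)/k-.5+[x0,y0]
b=onz("top",f([(107,140),(517,75),(582,487),(165,555)],170,170,8),.028)
print(b.round(4),np.linalg.norm(b-np.roll(b,-1,0),axis=1),b.mean(0))
for i in range(4):
    e=b[(i+1)%4]-b[i]; print(np.degrees(np.arctan2(e[1],e[0]))%90)
fs=lambda c:f(c,285,150,6)
s=onz("top",fs([(65,138),(378,153),(365,464),(65,92),(423,110),(407,466)]),.028); print(s.round(4))
for a,bb in((0,1),(1,2),(3,4),(4,5)):
    e=s[bb]-s[a];print(np.degrees(np.arctan2(e[1],e[0])),np.linalg.norm(e))
```

```text
scene (array([ 0.23002405, -0.23537257,  0.81460688]), array([[ 0.36690784,  0.35350745, -0.86057768]]))
top (array([0.42391271, 0.09612557, 1.0588115 ]), array([[ 0.15002946, -0.02219964, -0.9884431 ]]))
(30, 100) 0.972 [0.277 0.707 0.088]
(30, 30) 0.439 [0.294 0.235 0.523]
(100, 130) 0.374 [0.275 0.066 0.521]
(150, 200) 0.393 [0.271 0.012 0.475]
(200, 270) 0.386 [ 0.263 -0.06   0.45 ]
(240, 300) 0.457 [ 0.279 -0.075  0.368]
(280, 340) 0.594 [ 0.297 -0.097  0.207]
(100, 200) 0.607 [0.245 0.196 0.29 ]
(140, 260) 0.85 [0.234 0.245 0.02 ]
(145, 285) 0.829 [0.212 0.199 0.016]
(195, 185) 0.927 [0.411 0.297 0.03 ]
(268, 298) 0.829 [0.357 0.019 0.007]
(20, 60) 0.494 [0.273 0.281 0.469]
(60, 30) 0.995 [0.423 0.775 0.154]
(10, 5) 1.013 [0.379 0.924 0.174]
(20, 390) 0.423 [0.067 0.016 0.351]
(110, 385) 0.743 [0.064 0.098 0.01 ]
[[-37.67525041 113.4563727 ]
 [113.78177851 460.49476475]]
top monitor
(5, 325) [0.337 0.696 0.104] (40, 325) [ 0.328  0.683 -0.01 ] (80, 325) [ 0.329  0.591 -0.01 ] (160, 325) [ 0.33   0.412 -0.001] (240, 325) [ 0.327  0.245 -0.005] (320, 325) [0.325 0.079 0.013] (400
[... 2541 characters left out ...]
 (320, 397) [0.292 0.089 0.493] (400, 397) [0.289 0.002 0.495] (430, 397) [ 0.288 -0.031  0.498] (460, 397) [ 0.286 -0.065  0.499] 
[[0.6144 0.3579 0.028 ]
 [0.6289 0.2504 0.028 ]
 [0.521  0.2339 0.028 ]
 [0.5058 0.3415 0.028 ]] [0.10850109 0.10913389 0.10872929 0.10976084] [0.56752867 0.29593589 0.028     ]
7.7014435179128355
8.733463279362184
8.033890581734127
8.609385744896823
[[ 0.6393  0.1227  0.028 ]
 [ 0.6316  0.014   0.028 ]
 [ 0.5232  0.0222  0.028 ]
 [ 0.6557  0.1224  0.028 ]
 [ 0.6466 -0.0022  0.028 ]
 [ 0.5222  0.0078  0.028 ]]
-94.07254212234153 0.10891981966109604
175.68047911106845 0.10868917132570444
-94.19030031194123 0.1249485676686313
175.37473197863912 0.12479272841551252
```

```bash
cat > kin.py <<'E'
import numpy as np
from scipy.spatial.transform import Rotation as R
def rot(w,q,a):
    T=np.eye(4);M=R.from_rotvec(w*a).as_matrix();T[:3,:3]=M;T[:3,3]=q-M@q;return T
def fk(par,q,full=False):
    # par: yaw; for verticals 1,3,5,7: x,y ; for pitch 2,4,6: x,z ; tool: pos3, rotvec3 (zero-frame, azimuth plane x)
    par=np.asarray(par);T=np.eye(4);c,s=np.cos(par[0]),np.sin(par[0]);T[:2,:2]=[[c,-s],[s,c]];T[:2,3]=par[1:3]
    V=par[3:9].reshape(3,2);V=np.r_[[[0,0]],V];P=par[9:15].reshape(3,2)
    Ts=[]
    for i in range(7):
        if i%2==0: T=T@rot(np.array([0,0,1.]),np.r_[V[i//2],0],q[i])
        else: T=T@rot(np.array([0,1.,0]),np.array([P[i//2][0],0,P[i//2][1]]),q[i])
        Ts.append(T)
    H=np.eye(4);H[:3,:3]=R.from_rotvec(par[18:21]).as_matrix();H[:3,3]=par[15:18]
    return (T@H,Ts) if full else T@H
E
cat > fit.py <<'E'
from h import *; from kin import *
from scipy.optimize import least_squares
rng=np.random.default_rng(0)
D=[]
print(r.read_t())
for i in range(400):
    a=rng.uniform(-.6,1.6);rad=rng.uniform(.42,.82)
    p=[rad*np.cos(a),rad*np.sin(a),rng.uniform(.05,.4)]
    o=[-1.57+rng.normal()*.2,1.57+rng.normal()*.3,rng.uniform(-3,3)]
    q=r.ik(p,o)
    if q is not None: D.append((np.array(q),np.array(p),R.from_euler("xyz",o).as_matrix()))
print(len(D),r.read_t(),"spread",np.std([d[0] for d in D],axis=0))
D.append((np.array(r.read_joints()),r.read_position(),R.from_euler("xyz",r.read_eef_rot()).as_matrix()))
D=D[-120:]
def res(par):
    o=[]
    for q,p,M in D:
        T=fk(par,q);o+=list(T[:3,3]-p)+list((T[:3,:3]-M).ravel()*.3)
    return np.array(o)
best=None
for tr in range(6):
    x0=np.r_[[2.7 if tr<4 else rng.uniform(-3,3)],0,0,np.zeros(6),[0,.33],[0,.7],[0,1.1],[0,0,1.35],R.from_matrix(np.c_[[0,0,1],[np.cos(tr),np.sin(tr),0],[-np.sin(tr),np.cos(tr),0]]).as_rotvec()]
    s=least_squares(res,x0,max_nfev=60)
    print(tr,s.cost,np.abs(s.fun).max())
    if best is None or s.cost<best.cost:best=s
    if s.cost<1e-4:break
print(best.x.round(4));np.save("par.npy",best.x)
E
python3 fit.py
```

```text
0.1
387 0.1 spread [0.61613911 0.25933884 0.5723582  0.41817182 0.55054914 0.3790111
 1.58801214]
0 23.497252435491397 0.4328865692065197
1 23.834463800364503 0.5393500632594371
2 23.483127831130446 0.46252987945381907
3 23.4802440764238 0.4550126542492411
4 23.573854604183634 0.4777992824461297
5 23.48152356844613 0.4592869586935492
[ 3.6615  0.8123  0.4758 -0.1385  0.2005 -0.3512  0.3043 -0.1872  0.3037
 -0.135   0.0885  0.0231  0.2952 -0.1443  0.4884 -0.2154  0.3039  0.4708
  2.2992  0.4805  2.4064]
```

```bash
cat > fit2.py <<'E'
import re
s=open("fit.py").read()
a,b=s.split("best=None")
exec(a)
import itertools
best=None
D0=D
for sg in itertools.product([-1,1],repeat=3):
  S=np.array([-1,1,sg[0],1,sg[1],1,sg[2]])
  D=[(q*S,p,M) for q,p,M in D0[-40:]]
  for tr in range(3):
    t=tr*2.1
    x0=np.r_[0,0,0,np.zeros(6),[0,.33],[0,.7],[0,1.1],[0,0,1.35],R.from_matrix(np.c_[[0,0,1],[np.cos(t),np.sin(t),0],[-np.sin(t),np.cos(t),0]]).as_rotvec()]
    s=least_squares(res,x0,max_nfev=30)
    if best is None or s.cost<best.cost:best=s;BS=S;print(S,s.cost,np.abs(s.fun).max(),flush=True)
print(best.x.round(4));np.savez("par.npz",x=best.x,S=BS)
E
python3 fit2.py
```

```text
0.1
387 0.1 spread [0.61613911 0.25933884 0.5723582  0.41817182 0.55054914 0.3790111
 1.58801214]
[-1  1 -1  1 -1  1 -1] 14.399999999999999 0.599913791989357
[-1  1 -1  1 -1  1 -1] 6.639111909390092e-22 1.967259688484546e-11
[-1  1 -1  1 -1  1 -1] 6.190459062893225e-22 1.967259688484546e-11
[-0.      0.     -0.      0.     -0.0115  0.     -0.0277  0.     -0.0281
  0.      0.3362 -0.      0.8953  0.      1.2774  0.     -0.0281  1.6532
  1.2092 -1.2092  1.2092]
```

```bash
cat > edges.py <<'E'
from h import *
from scipy.ndimage import map_coordinates, gaussian_filter
def edge(n,p,A,B,z,w=4,trim=.12,N=60):
    """refine the edge between world pts A,B (xy) at height z; returns fitted world line: mid, angle deg, rms mm"""
    g=gaussian_filter(p.astype(float).mean(2),.7)
    t=np.linspace(trim,1-trim,N)[:,None]
    P=np.c_[np.array(A)*(1-t)+np.array(B)*t,np.full(N,z)]
    uv=proj(n,P); d=uv[-1]-uv[0]; d/=np.linalg.norm(d); nn=np.array([-d[1],d[0]])
    s=np.arange(-w,w+.01,.1)
    prof=np.array([map_coordinates(g,[u[1]+s*nn[1],u[0]+s*nn[0]],order=3) for u in uv])
    G=np.gradient(prof,axis=1); m=G.mean(0); sg=np.sign(m[np.abs(m).argmax()])
    G=np.clip(G*sg,0,None); k0=np.abs(m).argmax()
    W=G*np.exp(-((s-s[k0])/1.2)**2); off=(W*s).sum(1)/W.sum(1)
    X=onz(n,uv+off[:,None]*nn,z)[:,:2]
    for _ in range(3):
        c=X.mean(0);U=np.linalg.svd(X-c)[2];e=(X-c)@U[1];k=np.abs(e)<2.5*e.std()+1e-6;X=X[k]
    a=np.degrees(np.arctan2(U[0][1],U[0][0]));a=(a+45)%90-45
    return c,a,e.std()*1e3,sg
E
cat > m0.py <<'E'
from edges import *
s=np.array([[ 0.6393,0.1227],[0.6316,0.014],[0.5232,0.0222],[0.6557,0.1224],[0.6466,-0.0022],[0.5222,0.0078]])
b=np.array([[0.6144,0.3579],[0.6289,0.2504],[0.521,0.2339],[0.5058,0.3415]])
for n in("top","scene"):
    p=np.load(n+"0.npz")["p"]; print(n)
    for i,j in((0,1),(1,2),(3,4),(4,5)): 
        c,a,e,sg=edge(n,p,s[i],s[j],.028); print(" stop",(i,j),c.round(4),round(a,2),round(e,2),sg)
    for i in range(4):
        c,a,e,sg=edge(n,p,b[i],b[(i+1)%4],.028); print(" blk",i,c.round(4),round(a,2),round(e,2),sg)
E
python3 m0.py
python3 - <<'E'
from h import *
p=np.load("scene0.npz")["p"]
crop(p,320,150,400,250,6,"s_stop.png")
E
```

```text
top
 stop (0, 1) [0.6351 0.0663] -4.17 0.06 1.0
 stop (1, 2) [0.5766 0.019 ] -4.42 0.11 1.0
 stop (3, 4) [0.6515 0.0591] -4.21 0.13 -1.0
 stop (4, 5) [0.5848 0.0028] -4.47 0.09 -1.0
 blk 0 [0.6226 0.3043] 7.84 0.12 -1.0
 blk 1 [0.5751 0.2412] 8.53 0.07 -1.0
 blk 2 [0.512  0.2875] 8.09 0.07 -1.0
 blk 3 [0.5598 0.352 ] 8.56 0.12 -1.0
scene
 stop (0, 1) [0.6338 0.0682] -4.14 0.06 1.0
 stop (1, 2) [0.5768 0.0188] -4.34 0.11 1.0
 stop (3, 4) [0.6522 0.0578] -4.15 0.07 -1.0
 stop (4, 5) [5.839e-01 3.000e-04] -4.49 0.07 -1.0
 blk 0 [0.623  0.3047] 7.88 0.16 -1.0
 blk 1 [0.5747 0.2387] 8.49 0.09 -1.0
 blk 2 [0.5103 0.2865] 8.2 0.06 -1.0
 blk 3 [0.5597 0.3528] 8.86 0.2 -1.0
```

View pics/s_stop.png

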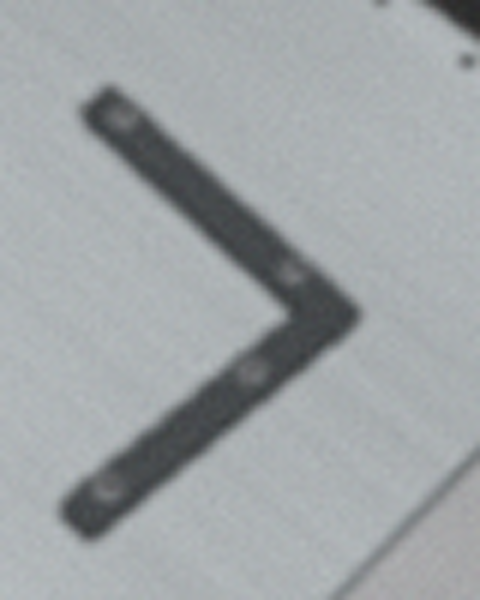

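```bash
cat > plan.py <<'E'
from h import *; from kin import *
Z=np.load("par.npz");PAR,S=Z["x"],Z["S"]
LO=np.array([-3.06,-.37,-1.25,.18,-1.1,.23,-2.94]);HI=np.array([3.06,2.12,1.32,2.47,4.24,1.98,2.94])
BOX=(np.array([.235,-.12,.14]),np.array([.325,.53,.54]))
def pts(q):
    T,Ts=fk(PAR,np.asarray(q)*S,True)
    f=lambda i,p:(Ts[i]@np.r_[p,1])[:3]
    sh=f(1,[0,0,.3362]);el=f(3,[-.0115,0,.8953]);wr=f(5,[-.0277,0,1.2774])
    return sh,el,wr,T
def clear(q):
    """distance (m) of skin to monitor box, and lowest skin point names"""
    sh,el,wr,T=pts(q);x,y,z=T[:3,0],T[:3,1],T[:3,2];t=T[:3,3]
    out=[]
    def seg(a,b,rad):
        P=a+(b-a)*np.linspace(0,1,25)[:,None]
        d=np.maximum(np.maximum(BOX[0]-P,P-BOX[1]),0);out.append(np.linalg.norm(d,axis=1).min()-rad)
    seg(sh,el,.065);seg(el,wr,.06);seg(wr,t-.097*x,.06)
    for s in(-1,1): seg(t-.14*x+s*.05*y,t-.097*x+s*.05*y,.045)
    for s in(-1,1): seg(t-.1*x+s*.05*y,t+s*.05*y,.012)
    return np.array(out)
def path(qa,qb,n=40):
    return np.min([clear(qa+(qb-qa)*t) for t in np.linspace(0,1,n)],axis=0)
E
python3 - <<'E'
from plan import *
q0=np.array(r.read_joints());print("start",[x.round(3) for x in pts(q0)[:3]],clear(q0).round(3))
by,sy=np.radians(8.3),np.radians(-4.3)
for k in range(4):
  for nm,p,yw in(("above",[.5672,.296,.22],by),("blk",[.5672,.296,.034],by),("stop",[.5803,.0733,.034],sy),("lift",[.5803,.0733,.11],sy)):
    q=r.ik(p,[0,np.pi/2,yw+k*np.pi/2])
    if q is None: print(k,nm,None);continue
    q=np.array(q);print(k,nm,q.round(2),"el",pts(q)[1].round(2),clear(q).round(3), "path",path(q0,q).round(2))
E
```

```text
start [array([ 0.   , -0.   ,  0.336]), array([0.062, 0.33 , 0.798]), array([0.14 , 0.663, 0.58 ])] [0.141 0.093 0.064 0.055 0.115 0.088 0.148]
0 above [-0.51  0.6  -0.03  1.53  0.02  1.01  1.17] el [0.28 0.16 0.81] [0.033 0.132 0.182 0.204 0.19  0.237 0.223] path [ 0.03  0.01 -0.04 -0.04  0.02 -0.01  0.06]
0 blk [-0.47  0.82 -0.08  1.67  0.1   0.65  1.1 ] el [0.37 0.19 0.72] [-0.037  0.079  0.182  0.204  0.19   0.237  0.223] path [-0.04 -0.05 -0.03 -0.04  0.03 -0.01  0.06]
0 stop [-0.14  0.77 -0.05  1.83  0.06  0.54  1.26] el [0.39 0.06 0.74] [-0.037  0.106  0.195  0.207  0.214  0.24   0.247] path [-0.04 -0.04 -0.04 -0.04  0.02 -0.01  0.05]
0 lift [-0.17  0.65  0.    1.79 -0.    0.69  1.32] el [0.34 0.06 0.79] [-0.002  0.115  0.195  0.207  0.214  0.24   0.247] path [-0.   -0.03 -0.05 -0.04  0.01 -0.01  0.05]
1 above [-0.25  0.63 -0.47  1.52  0.31  1.06  2.49] el [0.32 0.08 0.8 ] [0.011 0.138 0.182 0.247 0.148 0.28  0.181] path [ 0.01  0.   -0.04 -0.04 -0.01 -0.01  0.02]
1 blk [-0.25  0.87 -0.47  1.67  0.54  0.74  2.3 ] el [0.42 0.11 0.71] [-0.057  0.097  0.174  0.247  0.148  0.28   
[... 1057 characters left out ...]
0.04  0.01 -0.01  0.03]
3 above [-0.73  0.62  0.36  1.54 -0.24  1.03 -0.17] el [0.25 0.22 0.8 ] [0.045 0.122 0.182 0.148 0.247 0.181 0.28 ] path [ 0.05  0.01 -0.04 -0.04  0.03 -0.01  0.06]
3 blk [-0.65  0.84  0.21  1.68 -0.26  0.65 -0.16] el [0.34 0.26 0.72] [-0.025  0.062  0.182  0.148  0.247  0.181  0.28 ] path [-0.02 -0.05 -0.03 -0.04  0.03 -0.01  0.07]
3 stop [-0.36  0.79  0.3   1.84 -0.4   0.57  0.12] el [0.38 0.14 0.73] [-0.036  0.1    0.195  0.16   0.26   0.194  0.293] path [-0.04 -0.04 -0.04 -0.04  0.02 -0.01  0.05]
3 lift [-0.41  0.69  0.39  1.8  -0.37  0.72  0.1 ] el [0.34 0.15 0.77] [-0.003  0.11   0.195  0.16   0.26   0.193  0.293] path [-0.   -0.03 -0.05 -0.04  0.02 -0.01  0.05]
```

Run:
```python
from plan import *
d=np.load("scene0.npz")["d"];
vv,uu=np.mgrid[0:400,0:320];m=d[:,:320]>0
P=atd("scene",np.c_[uu[m],vv[m]],d[:,:320][m])
k=(P[:,2]>.12)&(P[:,0]<.36)&(P[:,0]>.1)&(P[:,1]<.6)&(P[:,1]>-.2);Q=P[k];print(len(Q),Q.min(0),Q.max(0))
for lo in np.arange(.14,.56,.03):
    s=Q[(Q[:,2]>lo)&(Q[:,2]<=lo+.03)]
    if len(s): print(round(lo,2),len(s),"x",np.percentile(s[:,0],[1,10,50,90,99]).round(3),"y",np.percentile(s[:,1],[1,99]).round(3))
print(np.percentile(Q[:,2],[95,99,99.9]))
s=Q[Q[:,2]>.5]
for y in np.arange(-.1,.5,.05):
    w=s[(s[:,1]>y)&(s[:,1]<y+.05)]
    if len(w): print(round(y,2),len(w),w[:,0].min().round(3),w[:,0].max().round(3),w[:,2].max().round(3))
```

```text
21475 [ 0.23301094 -0.09852452  0.12000638] [0.30880633 0.35532914 0.52481185]
0.14 130 x [0.234 0.236 0.243 0.255 0.302] y [-0.098  0.198]
0.17 197 x [0.235 0.237 0.248 0.303 0.309] y [-0.098  0.199]
0.2 343 x [0.234 0.237 0.268 0.296 0.304] y [-0.098  0.198]
0.23 424 x [0.233 0.237 0.266 0.293 0.301] y [-0.098  0.198]
0.26 509 x [0.234 0.238 0.263 0.291 0.299] y [-0.098  0.2  ]
0.29 887 x [0.234 0.238 0.255 0.284 0.297] y [-0.098  0.241]
0.32 389 x [0.255 0.259 0.275 0.291 0.296] y [-0.098 -0.038]
0.35 457 x [0.253 0.257 0.273 0.288 0.293] y [-0.098 -0.039]
0.38 517 x [0.25  0.254 0.27  0.286 0.291] y [-0.098 -0.037]
0.41 640 x [0.248 0.252 0.269 0.284 0.289] y [-0.098 -0.037]
0.44 6246 x [0.248 0.252 0.26  0.27  0.283] y [-0.098  0.328]
0.47 3693 x [0.264 0.267 0.273 0.28  0.284] y [-0.098  0.341]
0.5 6963 x [0.268 0.272 0.28  0.288 0.294] y [-0.097  0.293]
[0.52316591 0.52372809 0.52435617]
-0.1 1619 0.267 0.284 0.525
-0.05 1207 0.269 0.286 0.525
0.0 1009 0.271 0.288 0.524
0.05 858 0.272 0.29 0.524
0.1 706 0.274 0.292 0.525
0.15 609 0.275 0.293 0.525
0.2 518 0.277 0.295 0.524
0.25 407 0.279 0.297 0.525
0.3 30 0.282 0.297 0.524
```

Run:
```python
from h import *
z=np.load("scene0.npz");p,d=z["p"],z["d"]
crop(np.clip(p[:, :300].astype(float)*2.5,0,255).astype(np.uint8),0,0,300,400,1.5,"s_mon.png")
```

```text
(no output)
```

View pics/s_mon.png

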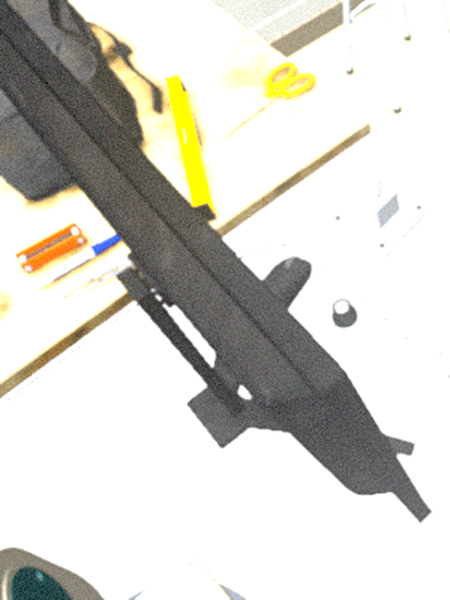

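```bash
python3 - <<'E'
import re
s=open("plan.py").read()
s=s.replace('BOX=(np.array([.235,-.12,.14]),np.array([.325,.53,.54]))','BOXES=[(np.array([.264,-.105,.46]),np.array([.303,.53,.528])),(np.array([.245,-.105,.15]),np.array([.312,.53,.46])),(np.array([.228,.1,0]),np.array([.3,.32,.33]))]')
s=s.replace('''d=np.maximum(np.maximum(BOX[0]-P,P-BOX[1]),0);out.append(np.linalg.norm(d,axis=1).min()-rad)''','''out.append(min(np.linalg.norm(np.maximum(np.maximum(B[0]-P,P-B[1]),0),axis=1).min() for B in BOXES)-rad)''')
open("plan.py","w").write(s)
E
python3 - <<'E'
from plan import *
q0=np.array(r.read_joints());print("start",clear(q0).round(3))
by,sy=np.radians(8.3),np.radians(-4.3)
for k in range(4):
  for nm,p,yw in(("above",[.5672,.296,.22],by),("blk",[.5672,.296,.04],by),("stop",[.5803,.0733,.04],sy),("lift",[.5803,.0733,.11],sy)):
    q=r.ik(p,[0,np.pi/2,yw+k*np.pi/2])
    q=np.array(q);print(k,nm,q.round(2),"el",pts(q)[1].round(2),clear(q).round(3), "path",path(q0,q).round(2))
E
```

```text
start [0.161 0.12  0.07  0.064 0.119 0.097 0.152]
0 above [-0.51  0.6  -0.03  1.53  0.02  1.01  1.17] el [0.28 0.16 0.81] [0.064 0.154 0.195 0.217 0.203 0.25  0.236] path [ 0.06  0.02 -0.03 -0.04  0.03 -0.01  0.06]
0 blk [-0.48  0.82 -0.08  1.67  0.1   0.66  1.1 ] el [0.37 0.19 0.73] [-0.005  0.105  0.195  0.217  0.203  0.251  0.236] path [-0.   -0.03 -0.02 -0.04  0.04 -0.01  0.07]
0 stop [-0.15  0.76 -0.04  1.83  0.06  0.55  1.27] el [0.39 0.06 0.75] [-0.004  0.132  0.209  0.22   0.227  0.253  0.26 ] path [-0.   -0.02 -0.03 -0.04  0.03 -0.01  0.06]
0 lift [-0.17  0.65  0.    1.79 -0.    0.69  1.32] el [0.34 0.06 0.79] [0.029 0.14  0.208 0.22  0.227 0.253 0.26 ] path [ 0.03 -0.01 -0.04 -0.04  0.02 -0.01  0.06]
1 above [-0.25  0.63 -0.47  1.52  0.31  1.06  2.49] el [0.32 0.08 0.8 ] [0.042 0.161 0.195 0.26  0.161 0.293 0.194] path [ 0.04  0.02 -0.03 -0.04  0.   -0.01  0.03]
1 blk [-0.25  0.86 -0.47  1.66  0.53  0.75  2.31] el [0.42 0.11 0.71] [-0.03   0.122  0.187  0.26   0.161  0.293  0.194] path [-0.03 -0.03 -0.03 -0.04  0.01 -0.01  0.04]
1 stop [ 0.09  0.79 -0.42  1.83  0.51  0.63  
[... 921 characters left out ...]
 -0.01 -0.05 -0.04  0.01 -0.01  0.04]
3 above [-0.73  0.62  0.36  1.54 -0.24  1.03 -0.17] el [0.25 0.22 0.8 ] [0.076 0.144 0.195 0.161 0.26  0.194 0.293] path [ 0.08  0.02 -0.03 -0.04  0.04 -0.01  0.07]
3 blk [-0.65  0.83  0.21  1.68 -0.26  0.66 -0.16] el [0.34 0.26 0.72] [0.007 0.087 0.196 0.161 0.26  0.194 0.293] path [ 0.01 -0.03 -0.02 -0.04  0.04 -0.01  0.07]
3 stop [-0.36  0.78  0.3   1.84 -0.4   0.58  0.12] el [0.38 0.14 0.74] [-0.006  0.125  0.209  0.173  0.273  0.207  0.306] path [-0.01 -0.02 -0.04 -0.04  0.03 -0.01  0.06]
3 lift [-0.41  0.69  0.39  1.8  -0.37  0.72  0.1 ] el [0.34 0.15 0.77] [0.027 0.134 0.208 0.173 0.273 0.206 0.306] path [ 0.03 -0.01 -0.04 -0.04  0.02 -0.01  0.06]
```

Run:
```python
from plan import *
q0=np.array(r.read_joints());by=np.radians(8.3)
res=[]
for k in (0,3):
  qa=np.array(r.ik([.5672,.296,.2],[0,np.pi/2,by+k*np.pi/2]))
  for az in np.radians([45,52,60,68,75]):
   for rad in (.65,.7,.75,.8):
    for z in (.25,.35,.45,.55):
     for ps in np.radians(range(-180,180,30)):
      q=r.ik([rad*np.cos(az),rad*np.sin(az),z],[0,np.pi/2,ps])
      if q is None: continue
      q=np.array(q);c=min(path(q0,q,15).min(),path(q,qa,15).min());T=np.abs(q-q0).max()+np.abs(qa-q).max()
      res.append((c,T,k,np.degrees(az),rad,z,np.degrees(ps)))
res.sort(key=lambda a:-a[0])
for x in res[:12]:print(np.round(x,3))
```

```text
[ 6.400e-02  4.725e+00  3.000e+00  6.800e+01  8.000e-01  2.500e-01
 -1.800e+02]
[ 6.400e-02  3.785e+00  3.000e+00  6.800e+01  8.000e-01  2.500e-01
 -1.500e+02]
[ 6.400e-02  2.842e+00  3.000e+00  6.800e+01  8.000e-01  2.500e-01
 -1.200e+02]
[ 6.400e-02  4.878e+00  3.000e+00  6.800e+01  8.000e-01  3.500e-01
 -1.800e+02]
[ 6.400e-02  3.911e+00  3.000e+00  6.800e+01  8.000e-01  3.500e-01
 -1.500e+02]
[ 6.400e-02  2.942e+00  3.000e+00  6.800e+01  8.000e-01  3.500e-01
 -1.200e+02]
[ 6.400e-02  4.184e+00  3.000e+00  7.500e+01  7.500e-01  4.500e-01
 -1.500e+02]
[ 6.400e-02  4.972e+00  3.000e+00  7.500e+01  8.000e-01  2.500e-01
 -1.800e+02]
[ 6.400e-02  4.028e+00  3.000e+00  7.500e+01  8.000e-01  2.500e-01
 -1.500e+02]
[ 6.400e-02  3.086e+00  3.000e+00  7.500e+01  8.000e-01  2.500e-01
 -1.200e+02]
[ 6.400e-02  5.125e+00  3.000e+00  7.500e+01  8.000e-01  3.500e-01
 -1.800e+02]
[ 6.400e-02  4.156e+00  3.000e+00  7.500e+01  8.000e-01  3.500e-01
 -1.500e+02]
```

Run:
```python
from plan import *
by=np.radians(8.3)
qw=np.array(r.ik([.8*np.cos(np.radians(68)),.8*np.sin(np.radians(68)),.35],[0,np.pi/2,np.radians(-120)]))
qa=np.array(r.ik([.5672,.296,.2],[0,np.pi/2,by-np.pi/2]))
q0=np.array(r.read_joints());print(path(q0,qw).round(3),path(qw,qa).round(3))
d=np.load("scene0.npz")["d"];vv,uu=np.mgrid[0:400:3,0:640:3];m=d[::3,::3]>0
P=atd("scene",np.c_[uu[m],vv[m]],d[::3,::3][m]);k=(P[:,1]>.55)&(P[:,0]<.7);print(P[k].max(0))
r.movej(list(qw));print(r.read_t(),r.read_force())
r.movej(list(qa));print(r.read_t(),r.read_force(),r.read_position())
for n in("scene","top"):
    p,d=r.read_camera(n);np.savez(f"{n}1.npz",p=p,d=d);cv2.imwrite(f"pics/{n}1.png",p[:,:,::-1])
```

```text
[0.147 0.118 0.07  0.064 0.119 0.097 0.152] [0.071 0.115 0.104 0.093 0.133 0.126 0.166]
[0.69999678 1.18384782 0.21069666]
1.475 [ 0.45332508 -0.23976197  0.62379586]
3.425 [-0.43611607 -0.09536886 -0.55268494] [0.56711777 0.29732962 0.20017548]
```

View pics/scene1.png

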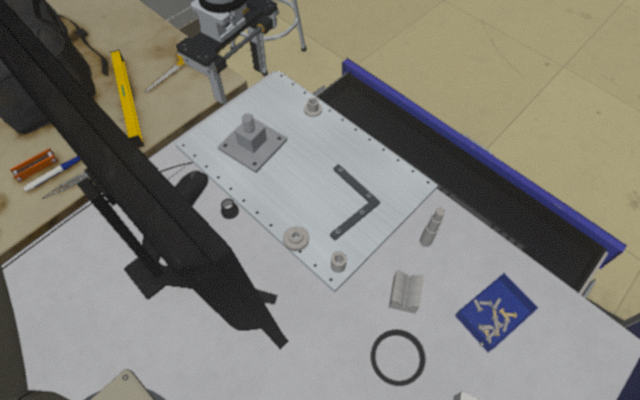

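View pics/top1.png

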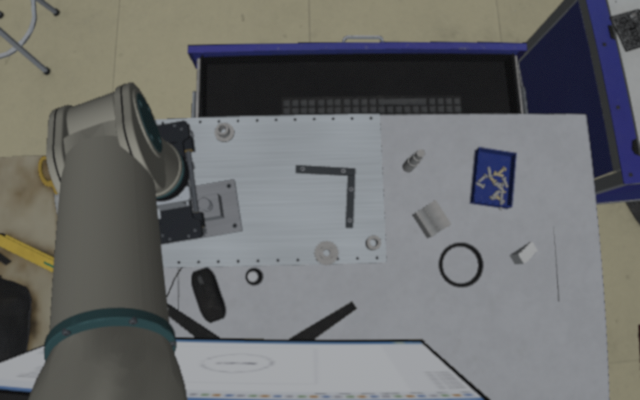

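Run:
```python
from plan import *
d=np.load("top1.npz")["d"]
q=np.array(r.read_joints());sh,el,wr,T=pts(q);print(sh.round(3),el.round(3),wr.round(3))
def dist(P,a,b):
    t=np.clip((P-a)@(b-a)/((b-a)@(b-a)),0,1);return np.linalg.norm(P-a-t[:,None]*(b-a),axis=1),t
for v in(200,240,280,320,345,360,380,398):
    us=np.arange(20,200);m=d[v,us]>.15;P=atd("top",np.c_[us[m],np.full(m.sum(),v)],d[v,us][m])
    k=P[:,2]>.5;P=P[k]
    if len(P):
        d1,t1=dist(P,sh,el);d2,t2=dist(P,el,wr);print(v,len(P),"x",P[:,0].mean().round(3),"zmax",P[:,2].max().round(3),"fore r",np.percentile(d2,[5,50,95]).round(3),t2.mean().round(2),"upper",np.percentile(d1,[5,50,95]).round(3),t1.mean().round(2))
```

```text
[-0.    -0.     0.336] [0.257 0.229 0.791] [0.585 0.332 0.576]
200 98 x 0.487 zmax 0.686 fore r [0.026 0.054 0.071] 0.63 upper [0.254 0.258 0.278] 1.0
240 106 x 0.453 zmax 0.707 fore r [0.026 0.054 0.071] 0.53 upper [0.214 0.218 0.234] 1.0
280 113 x 0.424 zmax 0.727 fore r [0.027 0.055 0.071] 0.44 upper [0.179 0.183 0.196] 1.0
320 120 x 0.398 zmax 0.747 fore r [0.028 0.056 0.073] 0.35 upper [0.149 0.152 0.162] 1.0
345 133 x 0.383 zmax 0.759 fore r [0.024 0.06  0.072] 0.31 upper [0.133 0.136 0.148] 0.99
360 132 x 0.375 zmax 0.767 fore r [0.029 0.063 0.071] 0.28 upper [0.123 0.126 0.138] 0.99
380 149 x 0.364 zmax 0.774 fore r [0.027 0.062 0.072] 0.25 upper [0.112 0.115 0.127] 0.99
398 180 x 0.348 zmax 0.78 fore r [0.028 0.06  0.227] 0.26 upper [0.102 0.106 0.199] 0.96
```

```bash
cat >> plan.py <<'E'
from scipy.optimize import least_squares
def Rdown(psi,tilt=0.):
    # tool x down, jaw dir psi+90deg; tilt leans the wrist back (rotation about the jaw axis)
    return R.from_euler("xyz",[0,np.pi/2,psi]).as_matrix()@R.from_euler("y",tilt).as_matrix()
def ikn(p,M,qg,j3=None):
    def f(q):
        T=fk(PAR,q*S);o=list((T[:3,3]-p)*5)+list((T[:3,:3]-M).ravel())
        return np.array(o+([5*(q[2]-j3)] if j3 is not None else []))
    s=least_squares(f,np.clip(qg,LO+1e-3,HI-1e-3),bounds=(LO,HI),xtol=1e-14,ftol=1e-14,gtol=1e-14)
    return s.x if np.abs(s.fun).max()<1e-5 else None
E
python3 - <<'E'
from plan import *
by,sy=np.radians(8.3),np.radians(-4.3)
q0=np.array(r.read_joints())
for nm,p,yw in(("blk",[.5672,.296,.045],by),("stop",[.5803,.0733,.045],sy),("gauge",[.5803,.0733,.078],sy)):
  for k in(0,3):
    g=np.array(r.ik(p,[0,np.pi/2,yw+k*np.pi/2]))
    best=[]
    for j3 in np.arange(-1.2,1.3,.1):
      q=ikn(np.array(p),Rdown(yw+k*np.pi/2),g,j3)
      if q is None: continue
      c=clear(q);best.append((c.min(),c[0],j3,q))
    best.sort(key=lambda a:-a[0]);
    print(nm,k,[(round(a,3),round(b,3),round(c,1)) for a,b,c,_ in best[:4]],best[0][3].round(2))
E
```

```text
blk 0 [(np.float64(0.014), np.float64(0.014), np.float64(0.5)), (np.float64(0.014), np.float64(0.014), np.float64(0.6)), (np.float64(0.014), np.float64(0.014), np.float64(0.4)), (np.float64(0.012), np.float64(0.012), np.float64(0.7))] [-0.81  0.87  0.5   1.68 -0.57  0.74  1.69]
blk 3 [(np.float64(0.014), np.float64(0.014), np.float64(0.5)), (np.float64(0.014), np.float64(0.014), np.float64(0.6)), (np.float64(0.014), np.float64(0.014), np.float64(0.4)), (np.float64(0.012), np.float64(0.012), np.float64(0.7))] [-0.81  0.87  0.5   1.68 -0.57  0.74  0.12]
stop 0 [(np.float64(-0.001), np.float64(-0.001), np.float64(0.1)), (np.float64(-0.001), np.float64(-0.001), np.float64(0.0)), (np.float64(-0.002), np.float64(-0.002), np.float64(0.2)), (np.float64(-0.002), np.float64(-0.002), np.float64(-0.1))] [-0.24  0.75  0.1   1.83 -0.13  0.56  1.44]
stop 3 [(np.float64(-0.001), np.float64(-0.001), np.float64(0.1)), (np.float64(-0.001), np.float64(-0.001), np.float64(0.0)), (np.float64(-0.002), np.float64(-0.002), np.float64(0.2)), (np.float64(-0.002), np.float64(-0.002), np.float64(-0.1))] [-0.24  0.75  0.1   1.83 -0.13  0.56 -0.13]
gauge 0 [(np.float64(0.015), np.float64(0.015), np.float64(0.1)), (np.float64(0.015), np.float64(0.015), np.float64(0.2)), (np.float64(0.015), np.float64(0.015), np.float64(0.0)), (np.float64(0.013), np.float64(0.013), np.float64(-0.1))] [-0.24  0.7   0.1   1.82 -0.11  0.63  1.42]
gauge 3 [(np.float64(0.015), np.float64(0.015), np.float64(0.1)), (np.float64(0.015), np.float64(0.015), np.float64(0.2)), (np.float64(0.015), np.float64(0.015), np.float64(0.0)), (np.float64(0.013), np.float64(0.013), np.float64(-0.1))] [-0.24  0.7   0.1   1.82 -0.11  0.63 -0.15]
```

Run:
```python
from plan import *
def dist(P,a,b):
    t=(P-a)@(b-a)/((b-a)@(b-a));return np.linalg.norm(P-a-t[:,None]*(b-a),axis=1),t
for f,q in(("scene1",np.array(r.read_joints())),("scene0",np.array([-1.386, 0.628, 0.038, 1.517, -0.027, 0.996, -0.02])),("top1",np.array(r.read_joints()))):
    d=np.load(f+".npz")["d"];n=f[:-1];sh,el,wr,T=pts(q)
    vv,uu=np.mgrid[0:400,0:640];m=d>.1
    P=atd(n,np.c_[uu[m],vv[m]],d[m]);d1,t=dist(P,sh,el);d2,t2=dist(P,el,wr);w=np.cross(wr-el,sh-el);w/=np.linalg.norm(w);lat=(P-sh)@w
    k=(d1<.13)&(t>-.1)&(t<1.2);print(f,k.sum(),"px",uu[m][k].min() if k.any() else None)
    for a in np.arange(-.1,1.2,.1):
        kk=k&(t>=a)&(t<a+.1)
        if kk.sum()>5: print("  t",a.round(1),kk.sum(),np.percentile(d1[kk],[2,50,98]).round(3),"lat",np.percentile(lat[kk],[2,98]).round(3))
    k=(d2<.13)&(t2>-.2)&(t2<1.2)
    for a in np.arange(-.1,1.2,.1):
        kk=k&(t2>=a)&(t2<a+.1)
        if kk.sum()>5: print("  fore t",a.round(1),kk.sum(),np.percentile(d2[kk],[2,50,98]).round(3),"lat",np.percentile(lat[kk],[2,98]).round(3))
```

```text
scene1 2639 px 0
  t 0.0 361 [0.05  0.067 0.086] lat [-0.048 -0.018]
  t 0.1 1331 [0.042 0.051 0.062] lat [-0.045 -0.019]
  t 0.2 841 [0.05  0.058 0.064] lat [-0.04  -0.025]
  t 0.3 106 [0.06  0.063 0.065] lat [-0.039 -0.032]
scene0 1682 px 0
  t -0.1 449 [0.072 0.091 0.107] lat [-0.062 -0.056]
  t 0.0 1233 [0.06  0.066 0.087] lat [-0.063 -0.057]
top1 6633 px 28
  t 0.9 1130 [0.11  0.121 0.13 ] lat [-0.065 -0.06 ]
  t 1.0 5503 [0.097 0.114 0.129] lat [-0.064 -0.002]
  fore t 0.2 7103 [0.027 0.061 0.074] lat [-0.066 -0.003]
  fore t 0.3 6495 [0.023 0.056 0.074] lat [-0.07  -0.006]
  fore t 0.4 5110 [0.022 0.054 0.072] lat [-0.068 -0.008]
  fore t 0.5 4121 [0.02  0.054 0.072] lat [-0.067 -0.007]
  fore t 0.6 3340 [0.019 0.053 0.072] lat [-0.067 -0.006]
  fore t 0.7 3475 [0.014 0.053 0.077] lat [-0.071  0.007]
  fore t 0.8 3247 [0.021 0.053 0.084] lat [-0.074  0.004]
  fore t 0.9 2317 [0.023 0.05  0.084] lat [-0.075  0.002]
  fore t 1.0 301 [0.018 0.11  0.129] lat [-0.072 -0.007]
  fore t 1.1 11 [0.109 0.122 0.128] lat [-0.037 -0.034]
```

Run:
```python
from plan import *
by,sy=np.radians(8.3),np.radians(-4.3)
q0=np.array(r.read_joints())
print(Rdown(0,.2)[:,0])
for tilt in np.radians([10,15,20]):
 for nm,p,yw in(("blk",[.5672,.296,.045],by),("stop",[.5803,.0733,.045],sy),("gauge",[.5803,.0733,.078],sy)):
  for k in(0,2):
    g=np.array(r.ik(p,[0,np.pi/2,yw+k*np.pi/2]))
    best=[]
    tt=tilt if k==0 else -tilt
    if Rdown(yw+k*np.pi/2,tt)[0,0]<0: tt=-tt
    for j3 in np.arange(-.9,1.0,.1):
      q=ikn(np.array(p),Rdown(yw+k*np.pi/2,tt),g,j3)
      if q is None: continue
      c=clear(q);best.append((c.min(),c[0],j3,q))
    best.sort(key=lambda a:-a[0]);
    if best: print(np.degrees(tilt).round(),nm,k,[(round(a,3),round(b,3),round(c,1)) for a,b,c,_ in best[:4]],best[0][3].round(2))
    else: print(tilt,nm,k,None)
```

```text
[-0.19866933  0.         -0.98006658]
10.0 blk 0 [(np.float64(0.039), np.float64(0.039), np.float64(0.5)), (np.float64(0.037), np.float64(0.037), np.float64(0.4)), (np.float64(0.034), np.float64(0.04), np.float64(0.6)), (np.float64(0.034), np.float64(0.034), np.float64(0.3))] [-0.87  0.82  0.5   1.86 -0.7   0.46  1.8 ]
10.0 blk 2 [(np.float64(0.039), np.float64(0.039), np.float64(0.5)), (np.float64(0.037), np.float64(0.037), np.float64(0.4)), (np.float64(0.034), np.float64(0.04), np.float64(0.6)), (np.float64(0.034), np.float64(0.034), np.float64(0.3))] [-0.87  0.82  0.5   1.86 -0.7   0.46 -1.35]
10.0 stop 0 [(np.float64(0.014), np.float64(0.014), np.float64(0.1)), (np.float64(0.014), np.float64(0.014), np.float64(0.2)), (np.float64(0.014), np.float64(0.014), np.float64(-0.0)), (np.float64(0.013), np.float64(0.013), np.float64(0.3))] [-0.27  0.71  0.1   2.01 -0.07  0.26  1.36]
10.0 stop 2 [(np.float64(0.014), np.float64(0.014), np.float64(0.1)), (np.float64(0.014), np.float64(0.014), np.float64(0.2)), (np.float64(0.014), np.float64(0.014), np.float64(-0.0)), (np.float64(0.013), np.fl
[... 2451 characters left out ...]
-0.2   2.02  1.32  0.3  -0.16]
0.3490658503988659 blk 2 None
20.0 stop 0 [(np.float64(0.013), np.float64(0.013), np.float64(-0.2)), (np.float64(0.01), np.float64(0.01), np.float64(-0.3)), (np.float64(0.007), np.float64(0.007), np.float64(-0.4)), (np.float64(0.002), np.float64(0.002), np.float64(-0.5))] [-0.1   0.7  -0.2   2.18  1.82  0.24 -0.53]
0.3490658503988659 stop 2 None
20.0 gauge 0 [(np.float64(0.031), np.float64(0.031), np.float64(-0.3)), (np.float64(0.028), np.float64(0.028), np.float64(-0.4)), (np.float64(0.024), np.float64(0.024), np.float64(-0.5)), (np.float64(0.019), np.float64(0.019), np.float64(-0.6))] [-0.04  0.64 -0.3   2.16  1.49  0.29 -0.19]
0.3490658503988659 gauge 2 None
```

```bash
python3 - <<'E'
s=open("plan.py").read()
s=s.replace("seg(sh,el,.065)","a0=np.linalg.norm(el-sh);T2=fk(PAR,np.asarray(q)*S,True)[1][2];seg(sh,(T2@np.array([0,0,.8953,1]))[:3],.062)")
open("plan.py","w").write(s)
E
cat > opt.py <<'E'
from plan import *
by,sy=np.radians(8.3),np.radians(-4.3)
for tilt in np.radians([0,8,10,12]):
 for nm,p,yw in(("blk",[.5672,.296,.052],by),("stop",[.5803,.0733,.052],sy),("gauge",[.5803,.0733,.08],sy)):
  for k in(0,):
    g=np.array(r.ik(p,[0,np.pi/2,yw+k*np.pi/2]))
    best=[]
    M=Rdown(yw+k*np.pi/2,-tilt); assert M[0,0]>-1e-6
    for j3 in np.arange(-.3,.81,.1):
      q=ikn(np.array(p),M,g,j3)
      if q is None: continue
      c=clear(q);best.append((c.min(),c[0],j3,q[5]))
    best.sort(key=lambda a:-a[0])
    print(np.degrees(tilt).round(),nm,k,[tuple(np.round(b,3)) for b in best[:4]])
E
python3 opt.py
```

```text
0.0 blk 0 [(np.float64(0.021), np.float64(0.021), np.float64(0.5), np.float64(0.751)), (np.float64(0.021), np.float64(0.021), np.float64(0.6), np.float64(0.79)), (np.float64(0.02), np.float64(0.02), np.float64(0.4), np.float64(0.721)), (np.float64(0.02), np.float64(0.02), np.float64(0.7), np.float64(0.836))]
0.0 stop 0 [(np.float64(0.006), np.float64(0.006), np.float64(0.1), np.float64(0.573)), (np.float64(0.006), np.float64(0.006), np.float64(0.0), np.float64(0.573)), (np.float64(0.006), np.float64(0.006), np.float64(0.2), np.float64(0.582)), (np.float64(0.005), np.float64(0.005), np.float64(-0.1), np.float64(0.58))]
0.0 gauge 0 [(np.float64(0.02), np.float64(0.02), np.float64(0.1), np.float64(0.63)), (np.float64(0.02), np.float64(0.02), np.float64(0.0), np.float64(0.63)), (np.float64(0.02), np.float64(0.02), np.float64(0.2), np.float64(0.637)), (np.float64(0.019), np.float64(0.019), np.float64(-0.1), np.float64(0.636))]
8.0 blk 0 [(np.float64(0.043), np.float64(0.043), np.float64(0.5), np.float64(0.523)), (np.float64(0.042), np.float64(0.045), np.float64(0.6), np.float64(0.568)), (
[... 1978 characters left out ...]
64(0.04), np.float64(0.052), np.float64(0.5), np.float64(0.409))]
12.0 stop 0 [(np.float64(0.025), np.float64(0.025), np.float64(0.3), np.float64(0.245)), (np.float64(0.024), np.float64(0.024), np.float64(-0.1), np.float64(0.249)), (np.float64(0.024), np.float64(0.024), np.float64(0.4), np.float64(0.286)), (np.float64(0.022), np.float64(0.022), np.float64(0.5), np.float64(0.338))]
12.0 gauge 0 [(np.float64(0.042), np.float64(0.042), np.float64(0.2), np.float64(0.28)), (np.float64(0.042), np.float64(0.042), np.float64(0.1), np.float64(0.275)), (np.float64(0.041), np.float64(0.041), np.float64(0.3), np.float64(0.297)), (np.float64(0.041), np.float64(0.041), np.float64(0.0), np.float64(0.285))]
```

```bash
cat >> plan.py <<'E'
TILT=np.radians(8)
def M_(psi): return Rdown(psi,-TILT)
def E_(psi): return list(R.from_matrix(M_(psi)).as_euler("xyz"))
def st(tag=""):
    q=np.array(r.read_joints());e=R.from_euler("xyz",r.read_eef_rot()).as_matrix()
    print(tag,"t",r.read_t(),"p",np.round(r.read_position(),4),"jawyaw",np.degrees(np.arctan2(-e[0,1],e[1,1])).round(2),"F",np.round(r.read_force(),1),"w",round(r.read_width(),4),"clr",clear(q).min().round(3),"j3,j6",q[[2,5]].round(2))
E
python3 - <<'E'
from plan import *
by=np.radians(8.3);q0=np.array(r.read_joints())
c=np.array([.5675+.0015,.2961])
q=ikn(np.r_[c,.15],M_(by),np.array(r.ik([*c,.15],E_(by))),.4)
print(q.round(3),path(q0,q).round(3),clear(q).round(3))
r.movej(list(q));st("above")
print(r.line_to([*c,.0495],vel=.06,guard=8));st("down")
p,d=r.read_camera("scene");cv2.imwrite("pics/s2.png",p[:,:,::-1]);crop(p,170,70,320,190,5,"s2c.png")
E
```

```text
[-0.805  0.647  0.4    1.753 -0.308  0.67   1.451] [0.073 0.094 0.168 0.161 0.186 0.194 0.224] [0.081 0.094 0.168 0.2   0.186 0.238 0.224]
above t 4.9583 p [0.5692 0.2963 0.1501] jawyaw 8.27 F [-0.5 -0.5 -0.4] w 0.0942 clr 0.081 j3,j6 [0.4  0.67]
False
down t 6.7833 p [0.5692 0.2962 0.0499] jawyaw 8.3 F [-0.5  0.5 -0.7] w 0.0939 clr 0.037 j3,j6 [0.31 0.46]
```

View pics/s2c.png

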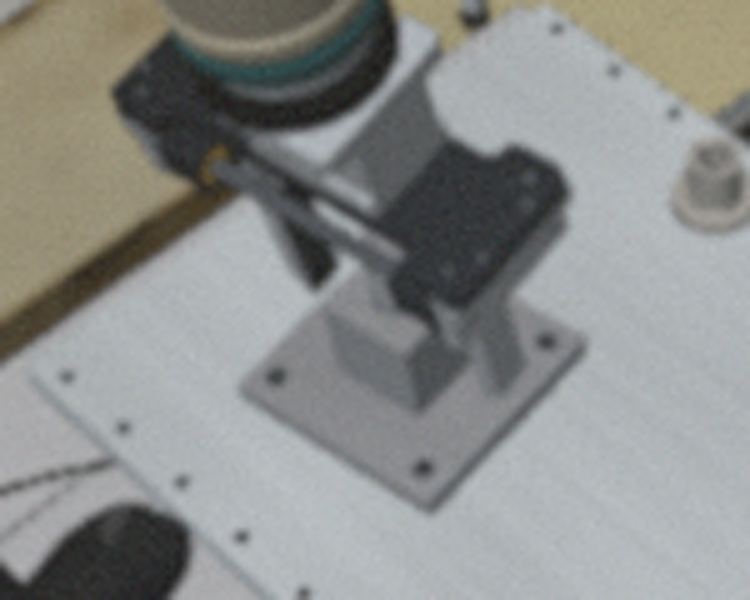

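Run:
```python
from plan import *
print("gear",onz("top",(326,252),.036),"bush",onz("top",(373,242),.05),"blank",onz("top",(224,131),.046),"shaft",onz("top",(413,160),.06))
r.move_gripper(.03);st("grip")
sy=np.radians(-4.3);Rz=np.array([[np.cos(sy),-np.sin(sy)],[np.sin(sy),np.cos(sy)]])
o=np.array([.5803,.0733])
tgt=o+Rz@np.array([-.007+.0015,.007])
p0=r.read_position()
r.line_to([*(p0[:2]+[-.0,-.02]),p0[2]],vel=.05);st("drag20")
r.line_to([*tgt,p0[2]],vel=.08,rot=E_(sy));st("pre")
for n in("scene","top"):
    p,d=r.read_camera(n);np.savez(f"{n}3.npz",p=p,d=d);cv2.imwrite(f"pics/{n}3.png",p[:,:,::-1])
p=np.load("scene3.npz")["p"];crop(p,270,100,420,250,4,"s3c.png")
p=np.load("top3.npz")["p"];crop(p,240,120,390,270,4,"t3c.png")
```

```text
gear [[0.47247992 0.06381023 0.036     ]] bush [[ 0.48928998 -0.03067608  0.05      ]] blank [[0.72753326 0.26935437 0.046     ]] shaft [[ 0.65386312 -0.11878978  0.06      ]]
grip t 7.6333 p [0.5688 0.2973 0.0495] jawyaw 8.35 F [-0.3  4.3 -0.8] w 0.0459 clr 0.037 j3,j6 [0.31 0.46]
drag20 t 8.1583 p [0.5687 0.2757 0.0495] jawyaw 8.2 F [-1.7 -1.3  1.3] w 0.0455 clr 0.035 j3,j6 [0.3  0.45]
pre t 10.7667 p [0.5753 0.0809 0.0495] jawyaw -4.28 F [-1.2  3.5 -1. ] w 0.0456 clr 0.021 j3,j6 [0.26 0.34]
```

View pics/s3c.png

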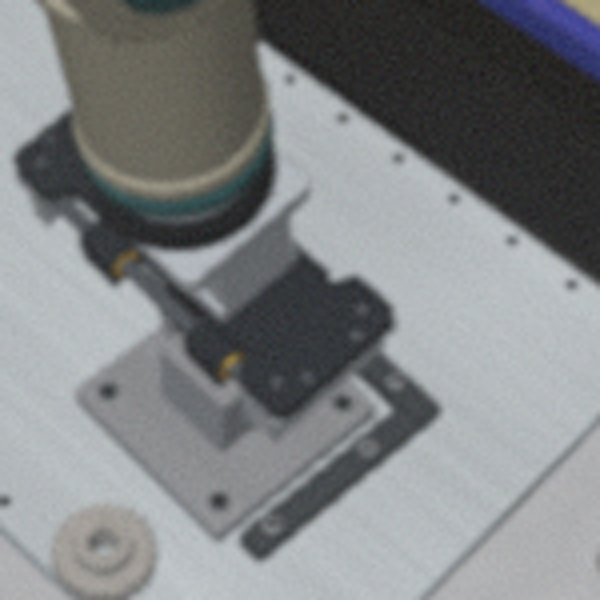

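View pics/t3c.png

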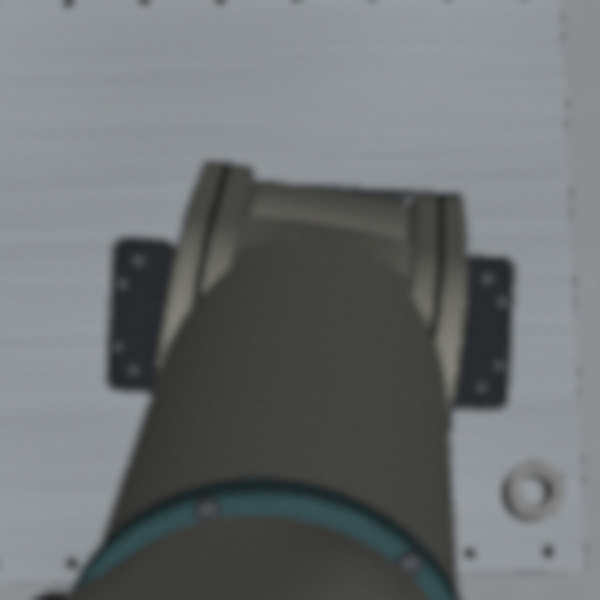

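```bash
cat > chk.py <<'E'
import sys
from edges import *
def chk(f,o,yaw):
    n=f.rstrip("0123456789");p=np.load(f+".npz")["p"]
    Rz=np.array([[np.cos(yaw),-np.sin(yaw)],[np.sin(yaw),np.cos(yaw)]])
    for nm,a,b in(("-y",(-.055,-.055),(.035,-.055)),("-x",(-.055,.055),(-.055,-.055))):
        A,B=o+Rz@np.array(a),o+Rz@np.array(b)
        c,an,e,sg=edge(n,p,A,B,.028,w=2.5);l=Rz.T@(c-o)
        print(nm,"local mid mm",(l*1e3).round(2),"yaw",round(an,2),"rms",round(e,2),sg)
E
python3 - <<'E'
from chk import *
from plan import *
p=r.read_position();sy=np.radians(-4.3)
chk("scene3",np.array(p[:2])-np.array([.0015,0]),sy)
E
```

```text
-y local mid mm [-10.33 -57.62] yaw -4.25 rms 0.14 1.0
-x local mid mm [-56.91  -0.25] yaw -4.17 rms 0.04 1.0
```

Run:
```python
from plan import *
sy=np.radians(-4.3);ex=np.array([np.cos(sy),np.sin(sy),0]);ey=np.array([-np.sin(sy),np.cos(sy),0])
p=np.array(r.read_position());p[2]=.0495
print(r.line_to(list(p-ey*.014),vel=.015,guard=12));st("y")
p=np.array(r.read_position());p[2]=.0495
print(r.line_to(list(p+ex*.014),vel=.015,guard=12));st("x")
print("local F",np.dot(r.read_force(),ex),np.dot(r.read_force(),ey),r.read_moment())
p,d=r.read_camera("scene");np.savez("scene4.npz",p=p,d=d);crop(p,270,100,420,250,4,"s4c.png")
```

```text
True
y t 11.5667 p [0.5748 0.075  0.0496] jawyaw -4.16 F [-1.   1.1  3.4] w 0.0462 clr 0.021 j3,j6 [0.25 0.34]
True
x t 11.9833 p [0.5749 0.0751 0.0494] jawyaw -4.07 F [-0.9  1.   4.1] w 0.0458 clr 0.02 j3,j6 [0.25 0.35]
local F -0.9565295860712066 0.9373332443891973 [-0.47640312  0.08527005 -0.09174151]
```

View pics/s4c.png

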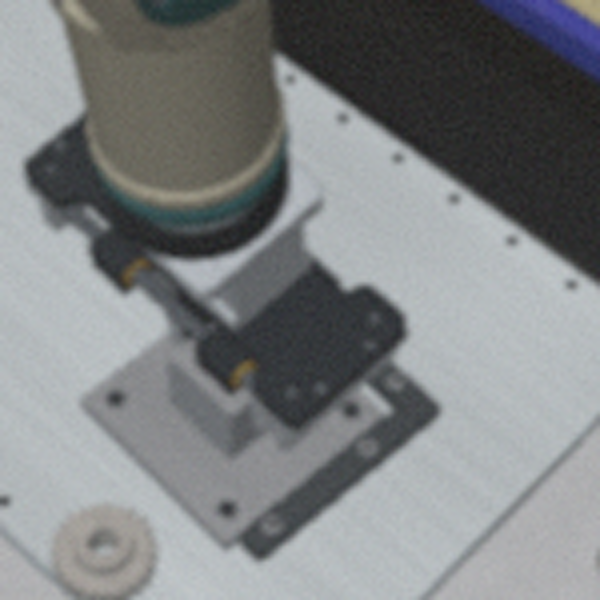

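Run:
```python
from plan import *
sy=np.radians(-4.3);ex=np.array([np.cos(sy),np.sin(sy),0]);ey=np.array([-np.sin(sy),np.cos(sy),0])
p=np.array(r.read_position());p[2]=.0495
for i in range(5):
    g=r.line_to(list(p+ex*.002*(i+1)),vel=.02,guard=16);st(f"x{i} {g}")
    F=np.array(r.read_force());print(F@ex,F@ey)
    if g: break
```

```text
x0 False t 12.3333 p [0.5749 0.0751 0.0494] jawyaw -4.0 F [-4.8  3.   6.6] w 0.0458 clr 0.02 j3,j6 [0.25 0.35]
-4.990937065024214 2.6768387222728065
x1 False t 12.5833 p [0.5751 0.0751 0.0493] jawyaw -4.0 F [-8.3  2.3 10.9] w 0.0459 clr 0.019 j3,j6 [0.25 0.36]
-8.419982188024624 1.6896803941005802
x2 False t 12.8333 p [0.5753 0.0751 0.0492] jawyaw -3.98 F [-11.6   2.6  16.2] w 0.0459 clr 0.019 j3,j6 [0.25 0.37]
-11.794624891031798 1.7699840876780588
x3 False t 13.0833 p [0.5756 0.0751 0.0492] jawyaw -3.98 F [-15.    2.2  20.7] w 0.0457 clr 0.018 j3,j6 [0.25 0.37]
-15.093119929811154 1.099393810221723
x4 False t 13.3333 p [0.5775 0.0749 0.0491] jawyaw -3.99 F [-14.8   3.4  19.3] w 0.046 clr 0.018 j3,j6 [0.25 0.38]
-15.016569770546875 2.295010250857714
```

```bash
cat > push.py <<'E'
from plan import *
sy=np.radians(-4.3);ex=np.array([np.cos(sy),np.sin(sy),0]);ey=np.array([-np.sin(sy),np.cos(sy),0])
def servo(cmd,d,step,n,Fstop,Fz0=1.,gz=.00012,rot=None,vmin=.0):
    """step cmd along d, trimming z so that the vertical force stays small"""
    cmd=np.array(cmd,float)
    for i in range(n):
        F=np.array(r.read_force());cmd[2]+=np.clip(gz*(F[2]-Fz0),-.0012,.0012)
        cmd+=d*step;r.line_to(list(cmd),vel=.02,rot=rot)
        F=np.array(r.read_force());P=np.array(r.read_position())
        print(i,"cmd",(cmd*1e3).round(1),"p",(P*1e3).round(2),"Fx,Fy,Fz",round(F@ex,1),round(F@ey,1),round(F[2],1))
        if -(F@d)>Fstop: break
    return cmd
E
python3 - <<'E'
from push import *
p=np.array([0.5749,.0751,.0495])+ex*.010
c=servo(p,ex,.0005,14,12);print(list(c));st()
E
```

```text
0 cmd [585.4  74.3  50.7] p [583.62  74.32  49.44] Fx,Fy,Fz -1.4 2.0 -7.2
1 cmd [585.9  74.3  49.7] p [584.1   74.29  49.13] Fx,Fy,Fz -3.7 2.0 -1.3
2 cmd [586.4  74.2  49.4] p [584.11  74.29  49.13] Fx,Fy,Fz -7.0 1.3 3.7
3 cmd [586.9  74.2  49.8] p [584.09  74.27  49.12] Fx,Fy,Fz -7.2 0.6 2.2
4 cmd [587.4  74.2  49.9] p [584.1   74.31  49.14] Fx,Fy,Fz -7.7 1.9 2.3
5 cmd [587.9  74.1  50.1] p [584.1   74.3   49.14] Fx,Fy,Fz -7.9 2.1 1.9
6 cmd [588.4  74.1  50.2] p [584.12  74.3   49.14] Fx,Fy,Fz -8.3 1.3 2.3
7 cmd [588.9  74.1  50.3] p [584.07  74.3   49.13] Fx,Fy,Fz -9.7 1.2 2.9
8 cmd [589.4  74.   50.6] p [584.08  74.31  49.12] Fx,Fy,Fz -10.6 2.3 1.7
9 cmd [589.9  74.   50.6] p [584.11  74.29  49.16] Fx,Fy,Fz -10.9 2.0 3.4
10 cmd [590.4  73.9  50.9] p [584.11  74.35  49.15] Fx,Fy,Fz -11.2 1.9 2.0
11 cmd [590.9  73.9  51. ] p [584.11  74.32  49.17] Fx,Fy,Fz -12.1 2.0 1.2
[np.float64(0.5908549621364017), np.float64(0.07390034037077878), np.float64(0.05104488063722993)]
 t 16.3333 p [0.5841 0.0743 0.0492] jawyaw -4.0 F [-11.9   2.9   1.2] w 0.0453 clr 0.016 j3,j6 [0.25 0.39]
```

Run:
```python
from push import *
c=np.array([.5879,.0741,.0502])
c=servo(c,-ey,.0006,9,9);print(list(c));st()
p,d=r.read_camera("scene");np.savez("scene5.npz",p=p,d=d);crop(p,290,130,400,250,5,"s5c.png")
from chk import chk
chk("scene5",np.array(r.read_position())[:2]-np.array([.0015,0]),sy)
```

```text
0 cmd [587.9  73.5  50.2] p [584.13  74.32  49.16] Fx,Fy,Fz -7.7 3.2 0.5
1 cmd [587.8  72.9  50.2] p [584.1   74.25  49.15] Fx,Fy,Fz -6.7 3.4 1.5
2 cmd [587.8  72.3  50.2] p [584.12  74.21  49.2 ] Fx,Fy,Fz -7.4 5.2 0.9
3 cmd [587.7  71.7  50.2] p [584.13  74.16  49.25] Fx,Fy,Fz -8.8 5.8 0.7
4 cmd [587.7  71.1  50.2] p [584.11  74.16  49.26] Fx,Fy,Fz -7.0 6.8 1.8
5 cmd [587.6  70.5  50.3] p [584.1   74.16  49.32] Fx,Fy,Fz -6.8 7.8 0.9
6 cmd [587.6  69.9  50.3] p [584.13  74.13  49.36] Fx,Fy,Fz -7.5 8.4 1.6
7 cmd [587.5  69.3  50.3] p [584.12  74.11  49.38] Fx,Fy,Fz -7.1 9.8 -0.2
[np.float64(0.5875401021112335), np.float64(0.06931351135907943), np.float64(0.05033984765657902)]
 t 18.3917 p [0.5841 0.0741 0.0494] jawyaw -3.86 F [-6.4 10.3 -0.2] w 0.046 clr 0.016 j3,j6 [0.24 0.38]
-y local mid mm [-11.74 -55.02] yaw -4.64 rms 0.12 -1.0
-x local mid mm [-57.79  -0.37] yaw -4.28 rms 0.03 1.0
```

View pics/s5c.png

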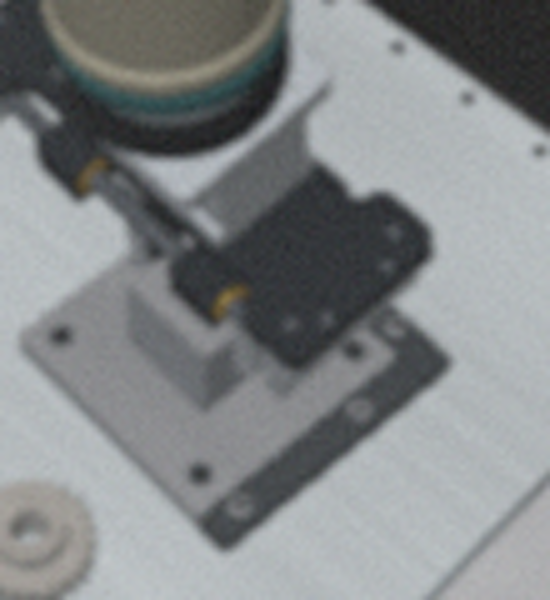

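Run:
```python
from push import *
c=np.array([.5875,.0693,.0503])
for k in(.66,.33,.12):
    P=np.array([.5841,.0741,.0496]);t=P+(c-P)*k
    r.line_to(list(t),vel=.02);st(f"relax{k}");F=np.array(r.read_force());print(F@ex,F@ey)
```

```text
relax0.66 t 18.6917 p [0.5841 0.0742 0.0493] jawyaw -3.92 F [-4.8  8.2 -0.3] w 0.0457 clr 0.017 j3,j6 [0.25 0.37]
-5.357870956543681 7.786110130032578
relax0.33 t 18.9417 p [0.5841 0.0742 0.0492] jawyaw -3.97 F [-3.1  4.4 -3.6] w 0.0462 clr 0.017 j3,j6 [0.25 0.37]
-3.3745590130740917 4.111479546949511
relax0.12 t 19.1917 p [0.5841 0.0742 0.0493] jawyaw -4.0 F [-0.9  5.8 -5.8] w 0.0458 clr 0.017 j3,j6 [0.25 0.37]
-1.309736901466247 5.760239252506471
```

Run:
```python
from push import *
r.line_to([.5843,.0738,.0491],vel=.02);st("pre-open")
r.move_gripper(.056);st("open")
p,d=r.read_camera("scene");np.savez("scene6.npz",p=p,d=d);crop(p,290,130,400,250,5,"s6c.png")
from chk import chk
chk("scene6",np.array([.5826,.0742]),sy)
```

```text
pre-open t 19.4417 p [0.5842 0.0742 0.0492] jawyaw -4.01 F [-2.6  4.8 -1.9] w 0.0459 clr 0.017 j3,j6 [0.25 0.37]
open t 19.8417 p [0.5852 0.0729 0.0496] jawyaw -4.08 F [ 0.4 -0.4  0.5] w 0.0564 clr 0.017 j3,j6 [0.25 0.36]
-y local mid mm [-11.76 -55.17] yaw -4.68 rms 0.13 -1.0
-x local mid mm [-57.89  -0.38] yaw -4.27 rms 0.03 1.0
```

View pics/s6c.png

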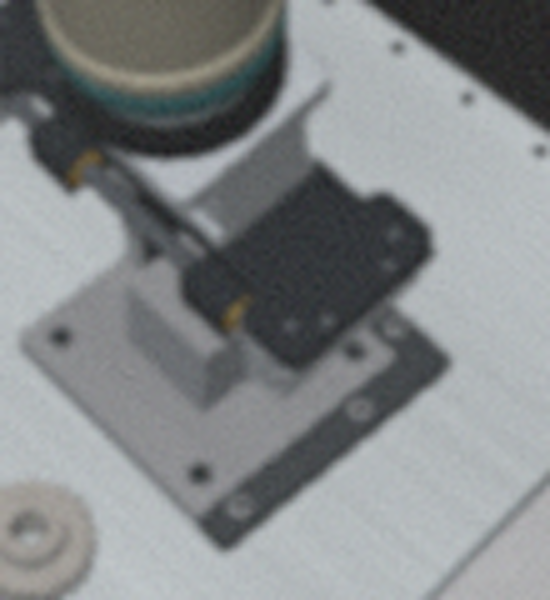

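Run:
```python
from push import *
r.line_to([.5852,.0742,.078],vel=.05,rot=E_(np.radians(-4.3)));st("up")
t=np.array([.5852,.0742,.078]);c=t.copy()
for i in range(3):
    c+=t-np.array(r.read_position());r.line_to(list(c),vel=.02);st("trim");print(c)
r.move_gripper(.028);st("near")
p,d=r.read_camera("scene");np.savez("scene7.npz",p=p,d=d);crop(p,290,110,400,220,5,"s7c.png")
```

```text
up t 20.6167 p [0.5851 0.0743 0.0781] jawyaw -4.29 F [-0.3  0.4 -0.4] w 0.0558 clr 0.033 j3,j6 [0.3  0.42]
trim t 20.8667 p [0.5851 0.0739 0.0776] jawyaw -4.31 F [ 0.3 -0.2  0.6] w 0.0561 clr 0.032 j3,j6 [0.3  0.42]
[0.58527683 0.07406068 0.07792045]
trim t 21.1167 p [0.5854 0.0743 0.0783] jawyaw -4.3 F [-0.1  0.2  0.5] w 0.056 clr 0.033 j3,j6 [0.3  0.42]
[0.58539683 0.07431856 0.07832183]
trim t 21.3667 p [0.5852 0.0742 0.078 ] jawyaw -4.3 F [-0.4 -0.3 -0.8] w 0.0557 clr 0.033 j3,j6 [0.3  0.42]
[0.58519426 0.07419787 0.078059  ]
near t 21.9917 p [0.5852 0.0742 0.0781] jawyaw -4.3 F [ 0.6 -0.1  0.4] w 0.0278 clr 0.033 j3,j6 [0.3  0.42]
```

View pics/s7c.png

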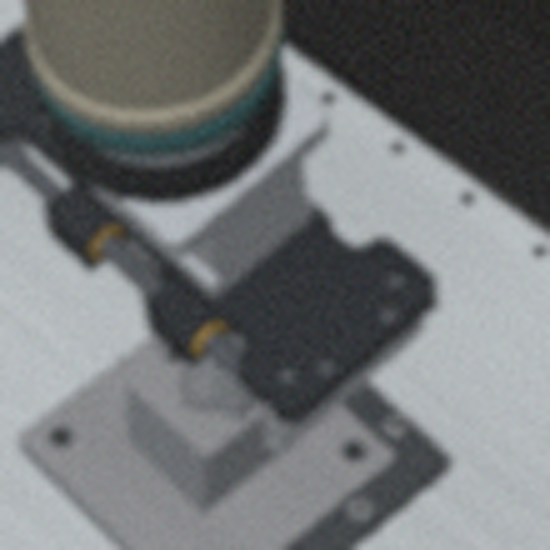

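Run:
```python
from push import *
r.move_gripper(.02);st("grip")
for i in range(3): r.dwell(.1);F=np.array(r.read_force());print(F@ex,F@ey,F[2],r.read_moment(),r.read_position())
```

```text
grip t 22.2917 p [0.5852 0.0742 0.0781] jawyaw -4.3 F [0.5 0.6 0.6] w 0.0235 clr 0.033 j3,j6 [0.3  0.42]
-0.36552580199440154 0.597939251979173 -0.22401368850888687 [-0.01176066  0.15956493  0.00502248] [0.58518856 0.07420224 0.07806723]
-0.23487688204848584 -0.8327306476341441 0.2731205457710325 [-0.00794753  0.16760624 -0.00462148] [0.58521355 0.07420483 0.07807716]
0.6267521025348652 -0.40413325934007915 0.40663152072619746 [0.02034052 0.10667831 0.04721549] [0.58517627 0.07419594 0.07805353]
```

Gripped centrally with no side force. Lifting in steps while watching forces.

Run:
```python
from push import *
c=np.array([.58519,.0742,.07806])
for h in(.002,.005,.010,.015):
    t=c.copy();t[2]+=h;g=r.line_to(list(t),vel=.02,guard=12);F=np.array(r.read_force());print(h,g,np.round(r.read_position(),4),round(F@ex,2),round(F@ey,2),round(F[2],2),r.read_width())
    if g:break
p,d=r.read_camera("scene");np.savez("scene8.npz",p=p,d=d);crop(p,290,110,400,220,5,"s8c.png")
st()
```

```text
0.002 False [0.5851 0.0742 0.0801] -0.25 0.94 -1.55 0.023310798796157054
0.005 False [0.5853 0.0742 0.0832] 0.62 0.73 -1.82 0.023416656559137324
0.01 False [0.5853 0.0742 0.0883] 1.22 -0.63 -0.56 0.023644404634796622
0.015 False [0.5853 0.0742 0.0933] -0.48 -0.97 -2.52 0.02342605231124863
 t 23.9917 p [0.5852 0.0743 0.0931] jawyaw -4.3 F [ 0.1 -0.  -1.8] w 0.0236 clr 0.04 j3,j6 [0.32 0.46]
```

View pics/s8c.png

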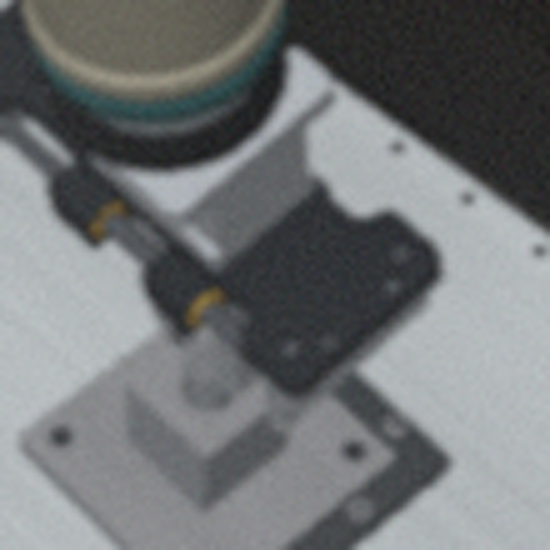

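Run:
```python
from push import *
c=np.array([.58519,.0742,.07806])
for h in(.020,.025,.030):
    t=c.copy();t[2]+=h;g=r.line_to(list(t),vel=.02,guard=12);F=np.array(r.read_force());print(h,g,np.round(r.read_position(),4),round(F@ex,2),round(F@ey,2),round(F[2],2),r.read_width())
    if g:break
r.dwell(.5);st("end")
for n in("scene","top"):
    p,d=r.read_camera(n);np.savez(n+"9.npz",p=p,d=d);cv2.imwrite(f"pics/{n}9.png",p[:,:,::-1])
    if n=="scene":crop(p,290,100,400,250,4,"s9c.png")
    else: crop(p,240,120,440,270,4,"t9c.png")
from chk import chk
chk("scene9",np.array([.5826,.0742]),sy)
```

```text
0.02 False [0.5853 0.0743 0.0983] -0.23 0.83 -1.07 0.023254399803050756
0.025 False [0.5853 0.0743 0.1032] 0.81 0.06 -1.6 0.02354673416173046
0.03 False [0.5853 0.0742 0.1082] 0.47 -0.26 -1.03 0.023574393132268563
end t 25.6917 p [0.5852 0.0742 0.108 ] jawyaw -4.3 F [ 0.1  0.3 -1.5] w 0.0237 clr 0.048 j3,j6 [0.33 0.49]
-y local mid mm [-11.76 -55.16] yaw -4.7 rms 0.13 -1.0
-x local mid mm [-57.88   1.04] yaw -4.26 rms 0.03 1.0
```

View pics/s9c.png

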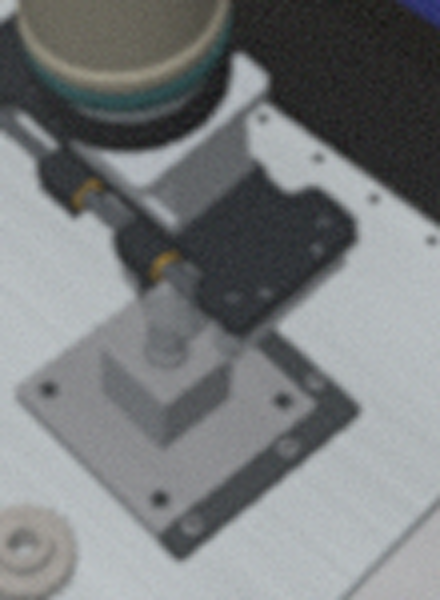

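View pics/t9c.png

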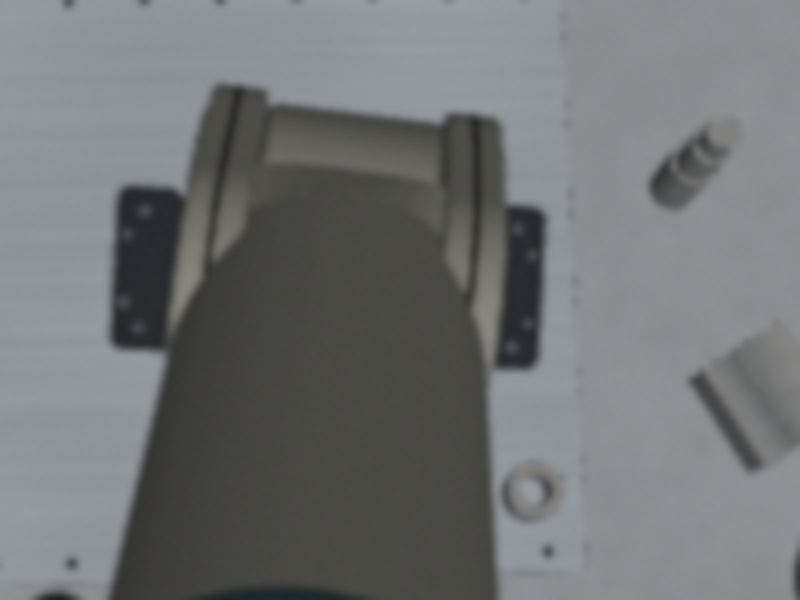

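Run:
```python
from push import *
print(r.sign_off());st("done")
```

```text
the job is handed in; nothing more can be done
None
the job is handed in; nothing more can be done
```

I handed the job in at about 26 s: the block is seated in the corner and the gauge is held about 30 mm up. The sign-off gives no verdict.

**Seating:** I gripped the block by its body and slid it flat into the corner with the gauge down. I then pressed it against each rail, about 12 N along +x and 10 N along -y, until it stopped moving. After release, the picture shows the plate against both rails at a yaw of about -4.3 to -4.7°. The rails measured -4.1 to -4.5°.

**Drawing the gauge:** I gripped the gauge at the same jaw centre and drew it straight up. The TCP rose from 78 to 108 mm, with side forces of about 1 N or less and only the gauge's weight on the wrist. The last picture shows a ring, which I take to be the groove, just above the body. The block's edges had not moved from where they were after release (about 0.1 mm).

**Checks that were not clean:**
- The first guarded push toward +x stopped early. The arm then pressed down with about 20 N and the block stuck, so I repeated the push while trimming the height.
- The +x seat came about 2 mm beyond my camera estimate, roughly the calibration error. The +x rail contact was mostly hidden from the cameras, so it rests on the push stopping dead.
- I leaned the tool 8° about the jaw axis so the upper arm would clear the monitor. I worked that clearance out from estimated arm and monitor sizes and did not measure it directly.

I saw no bystander moved; some were hidden in the final pictures.

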